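Show the hip flask from the sprung-lid display case

ROBOT

A 6-joint arm with a two-finger parallel gripper is mounted at the origin on the work surface. World frame = base frame: x ahead of the robot, y to its left, z up, the work surface at z = 0. Lengths are in m, angles in degrees, forces in N, time in s.
With the tool pointing down it reaches from about 0.3 to 0.775 m from the base axis. Payload 14.6 kg.
Tool frame: the origin (TCP) lies midway between the tips of the shut fingers; the grasp point (between the pads) lies 19 mm behind it; z points along the fingers, y is the line along which they close (so a half turn about z gives the same grasp; the last joint's range is limited). The gripper opens to 94 mm and grips with 3 to 60 N. Pads are 16 mm wide; open, the fingers measure 119 mm over their backs; the gripper's body (75 mm by 177 mm) begins 78 mm behind the grasp point.
Start: joints at [-80.821, 17.183, 87.147, -0, 75.671, -3.816], TCP at [0.124, -0.536, 0.205] pointing down, gripper open.
Joint ranges: [-173.82, 173.82], [-45.26, 126.66], [13.44, 144.39], [-59.66, 239.66], [0, 175.72], [-146.38, 146.38]. Speed limits (degrees/s): [127.2, 127.2, 147.25, 180, 180, 180].

INTERFACE

Orientations are given as a 3x3 rotation matrix whose columns are the frame's x, y, z axes.
In Python, from rig import manip, eyes, hand_in gives the robot as it stands.
- The arm moves only by the tool jog_arm, never from a script. Its argument "deltas" is a list of rows, each a list of 7 numbers: the turn, a rotation vector about the world's x, y, z in degrees, then the shift along the world's x, y, z in cm, then the finger opening in cm, from 0 to 9.4. A call has 1 to 10 rows; each row shifts and turns the commanded pose from where the row before left it; what a row does not reach is not made up. A row lasts 1/10 s, in which the tool goes at most 50 mm and 8.59 degrees, less where a joint would pass 70% of its speed; a pose out of reach is approached as far as the arm can. A call is refused whole if a number of a shift passes 5 or a number of a turn 8.59, either way. A call with a gripper value outside its range is refused whole. The fingers move at their own pace and stop on an object; the grip force is fixed at half the most. Time passes only in rows, so rows that do not move let the fingers close. It gives the time, the measured TCP pose, the force, the opening and the grip force at its end, in the units of the state.
- manip.read_state(): the state, without advancing time (a new reading comes with each control period).
- eyes.camera(name): name is "side" or "top"; returns a dict with "pixels" (480x640x3 uint8, red, green, blue), "range_z" (480x640 float32, m along the optical axis (not along the pixel's ray), 0 where there is no reading), "K" (3x3 intrinsics, pixels), "R" (3x3) and "t" (3): a world point X has camera coordinates R X + t. Camera axes: x right, y down, z forward; pixel columns grow to the right and rows downward; lengths in m; the calibration is good to about 2 mm. A picture is of the moment at which its call begins.
- hand_in(): hands the job in; it is judged then, once.
The state is a dict: "time_s": time; "qpos": joint angles; "qd": joint speeds; "tau": joint torques, N m; "eef_pos": TCP position; "eef_rot": TCP orientation; "ft_force": force on the tool from outside, world axes, zero at the start; "wrist_torque": the same for the moment, N m; "gripper_width": finger opening in m; "gripper_force": force on a finger pad.
Only numpy, scipy, OpenCV 4.12 (cv2) and the standard library are available. Lean on these libraries where they do the work, as an engineer would, in place of code of your own. Each camera call takes 0.05 s, during which the arm holds its last target. There are 200 camera calls.

TASK

A customer would like to look at the flat steel hip flask in the clear-lidded display case. Press down on the front of the lid until its touch latch clicks, then keep your fingers on it so that the sprung lid comes up gently, never flying up, until it stands fully open. Then reach in under the open lid, lift the flask out and set it down gently, upright, on the cork mat, leaving the lid open and the other goods standing where they are.

Things in the scene. Friction and masses are not known exactly. Their poses are not given: they have to be found in the camera images.
- case: Fixed wooden display case, 240 deep (x) by 390 wide (y), under a hinged lid. Origin: centre of its underside, on the table; x points from its low front (robot's side) to its high back. Walls 10 thick; front wall 95 high, back wall 150, side rims slope between; inner floor 12 above the table. Three goods stand in a row across it, in any order: hip flask, lantern, mug.
- lid (a joint): Lid hinge, rad: 0 = shut on its latch, 1.12 = fully open at its stop. Lid: clear pane in an aluminium frame, 246 from hinge to front edge, 390 wide, 10 thick. Shut it slopes 0.199 down to the front. Once unlatched, sprung hinges drive it up (3 N at the front edge at first, 1 N at the end) and hold it open. Let go early it flies up at 5 rad/s; ease it up well below 2.5 rad/s.
- lid_hinge (a point): Middle of the hinge line: on the lid's underside at the rear edge, over the outside of the case's back wall (120 behind the case's centre), 150 above the table; the hinge runs along the case's y. Turns with the lid: x points along the lid away from its front edge, z out of its upper, outer face. Fully open the lid slopes 53 deg up towards the robot, front edge 346 high, overhanging the goods.
- lid_press (a point): Good place to press: on the lid's upper face, middle of its 40 wide front frame bar, 222 from the hinge line, 24 behind the front edge. Same axes as lid_hinge. Pressed here with 5 to 6 N it sinks about 4 and the latch lets go; it can sink 6 at most. Joint then about -0.02, lowest -0.026. The latch does not catch again during this job.
- latch (a point): Top of the black touch latch, 52 wide (y), 22 deep (x), fixed inside the middle of the case's front wall, 6 below its rim; a steel striker 18 long hangs from the lid into it. Axes as the case.
- flask_mid (a point): Centre of the hip flask, half-way up. A flat steel flask standing upright: body 70 wide (x) by 25 thick (y) by 68 high, then a neck and a round 22 cap, 88 high in all (point 44 above the base). 120 to 240 g. Grasp it across the 25 thickness. z is up.
- mat: Square cork mat, 160 by 160, 4 thick, fixed flat on the table, to the left or right of the case. Origin: centre of its underside on the table; its top is 4 above that.
- lantern_mid (a point): Centre of a small black and glass lantern standing in the case: 56 across, 84 high with its wire handle; the point is 41 above its base. Leave it alone.
- mug_mid (a point): Centre of a steel mug standing in the case: 66 across, 72 high, with a wire handle reaching 55 from its axis along its x; the point is 36 above its base. Leave it alone.
- cartons: Fixed stack of cartons, 120 (x) by 140 (y), 174 high, on the table at the other side of the case from the mat. Origin: centre of its underside.
- cartridge_mid (a point): Centre of a squat gas cartridge, 90 across, 72 high, on the table left of the case; the point is 34 above its base. Leave it alone.
- cup_mid (a point): Centre of a shallow steel camp cup, 120 across the rim, 45 high, wire handle reaching 114 from its axis along its x, on the table right of the case; the point is 23 above its base. Leave it alone.

How it is judged:
By the outcome, as a careful person would: the job done as asked, in the order asked, and still so for the second after the job is handed in, with the robot touching nothing.
It also fails if it takes over 72 s, if anything falls off the work surface, if the arm or the gripper's body presses on something with over 40 N, if the wrist force passes 120 N, or if a joint passes its speed limit or range.

## Working session

There is one attempt and no reset: what is moved stays moved. The work goes in short steps, Python scripts to look and compute and a tool call to move; the robot and the scene stay as the last step left them, time stands still between calls to the robot, and variables do not carry over. Pictures are saved under pics/ and viewed, at most 10 in all, crops included, and the job is handed in when it is done.

Besides the shell and the picture viewer there is one more tool, called after ">>>" as a command line: name --pt "numbers of a row" for each row, then --argument value for the rest. jog_arm: Moves the arm, as the interface text tells. Its arguments: {"type":"object","properties":{"deltas":{"type":"array"}},"required":["deltas"]}

```bash
ls; mkdir -p pics
python3 - <<'E'
from rig import manip, eyes
import cv2,numpy as np
for n in("top","side"):
    c=eyes.camera(n); cv2.imwrite(f"pics/{n}0.png",c["pixels"][:,:,::-1]); np.savez(f"{n}0.npz",**c)
    print(n,c["K"].round(1).tolist(),c["R"].round(3).tolist(),c["t"].round(3).tolist())
print(manip.read_state())
E
```

```text
pics
top [[544.5, 0.0, 319.4], [0.0, 544.5, 235.3], [0.0, 0.0, 1.0]] [[-0.002, -1.0, 0.009], [-0.989, 0.001, -0.147], [0.147, -0.009, -0.989]] [-0.001, 0.621, 1.354]
side [[484.0, 0.0, 314.6], [0.0, 484.0, 240.9], [0.0, 0.0, 1.0]] [[-0.923, -0.385, 0.023], [-0.268, 0.597, -0.756], [0.277, -0.704, -0.654]] [0.55, 0.258, 1.029]
{'time_s': 0.1, 'qpos': array([-8.08204277e+01,  1.72109636e+01,  8.71754596e+01,  2.57926187e-04,
        7.56680980e+01, -3.81648774e+00]), 'qd': array([-0.06923643, -0.08175591,  0.04272151,  0.00197591,  0.07749388,
        0.01487567]), 'tau': array([ 3.93171149e-04, -5.32645512e+01, -3.53283048e+01,  7.09201279e-02,
        2.35098257e-02, -4.34110621e-05]), 'eef_pos': array([ 0.12364454, -0.53570035,  0.20496672]), 'eef_rot': array([[ 9.74385787e-01,  2.24882894e-01, -1.47498394e-04],
       [ 2.24882932e-01, -9.74385336e-01,  9.40084582e-04],
       [ 6.76886688e-05, -9.49174926e-04, -9.99999547e-01]]), 'ft_force': array([0.17438128, 0.1792756 , 0.47491463]), 'wrist_torque': array([ 0.01001348,  0.06389022, -0.00941536]), 'gripper_force': 0.0, 'gripper_width': 0.09417017307299501}
```

View pics/top0.png

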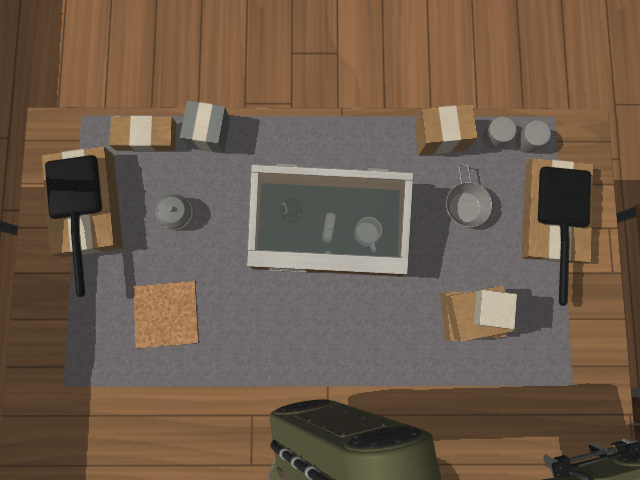

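View pics/side0.png

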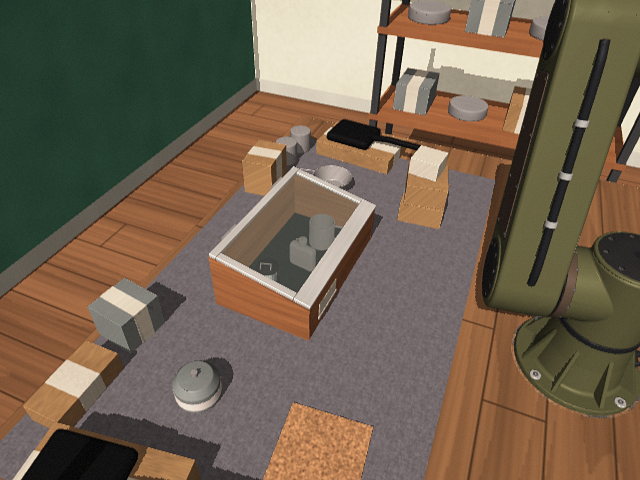

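The top view shows the lid frame with corners at (251,166), (412,173), (407,273) and (248,265). Inside are the lantern (290,209), the flask (329,227) and the mug (368,232). The mat is at (166,314), to the left, and the cartons are at (480,313). The side view agrees with this.

```bash
cat > h.py <<'E'
import numpy as np,cv2
def cloud(c):
    K,R,t=c["K"],c["R"],c["t"]; z=c["range_z"].astype(float)
    v,u=np.mgrid[:480,:640]
    P=np.stack([(u-K[0,2])/K[0,0]*z,(v-K[1,2])/K[1,1]*z,z],-1)
    return (P-t)@R   # R^T (P-t)
def rect(P):
    (cx,cy),(w,h),a=cv2.minAreaRect((P[:,:2]*1000).astype(np.float32)); return np.round([cx,cy,w,h,a],1)
E
python3 - <<'E'
from h import *
c=np.load("top0.npz"); X=cloud(c); px=c["pixels"].astype(int)
v,u=np.mgrid[:480,:640]
box=(u>240)&(u<420)&(v>155)&(v<280)
m=box&(px.min(-1)>150)&(X[...,2]>.09)
m=cv2.morphologyEx(m.astype(np.uint8),cv2.MORPH_OPEN,np.ones((3,3)))>0
P=X[m]; print("lid",m.sum(),rect(P))
print(cv2.boxPoints(cv2.minAreaRect((P[:,:2]*1000).astype(np.float32))))
A=np.c_[P[:,:2],np.ones(len(P))]; s=np.linalg.lstsq(A,P[:,2],rcond=None)[0]; print("plane",s, np.arctan(np.hypot(*s[:2])),np.degrees(np.arctan2(s[1],s[0])))
mat=(u>125)&(u<205)&(v>275)&(v<355)&(px[...,0]-px[...,2]>50)
mm=cv2.morphologyEx(mat.astype(np.uint8),cv2.MORPH_OPEN,np.ones((5,5)))>0
print("mat",rect(X[mm]),np.median(X[mm][:,2]))
for n,(a,b) in dict(flask=(329,227),mug=(368,232),lantern=(290,209),floor=(310,240),pane=(340,200),table=(300,330),cart=(480,313),press=(328,263)).items(): print(n,X[b,a].round(4))
ins=(u>262)&(u<398)&(v>185)&(v<250)
for lo in (.04,.07): 
  n,l,st,ce=cv2.connectedComponentsWithStats((ins&(X[...,2]>lo)&(X[...,2]<.12)).astype(np.uint8))
  for i in range(1,n):
    if st[i,4]>20: print(lo,ce[i].round(),st[i],rect(X[l==i]),X[l==i][:,2].max().round(4))
n,l,st,ce=cv2.connectedComponentsWithStats(((u>430)&(u<530)&(v>280)&(v<350)&(X[...,2]>.1)).astype(np.uint8))
for i in range(1,n):
    if st[i,4]>20: print("cart",rect(X[l==i]),X[l==i][:,2].max())
E
```

```text
lid 4585 [590.5 -21.8 388.7 354.   87.1]
[[ 403.76196 -206.81633]
 [ 757.3413  -224.97151]
 [ 777.27515  163.24706]
 [ 423.6958   181.40224]]
plane [0.03300526 0.00786904 0.11686565] 0.03391734339553958 13.409976783197314
mat [435.4 246.  159.3 465.    5. ] 0.004495364603701834
flask [ 0.6295 -0.0241  0.1277]
mug [ 0.617  -0.1185  0.1284]
lantern [0.6721 0.0703 0.1373]
floor [0.598  0.022  0.1255]
pane [ 0.6929 -0.0505  0.1435]
table [0.3804 0.0488 0.0008]
cart [ 0.4221 -0.3683  0.1724]
press [ 0.5428 -0.0215  0.1186]
0.04 [302. 246.] [263 237  91  13 398] [585.   27.1 219.3  29.1  86.3] 0.12
0.04 [365. 248.] [359 246  13   4  28] [ 580.4 -111.6   29.3    7.4   89.3] 0.1199
0.07 [302. 246.] [263 237  91  13 398] [585.   27.1 219.3  29.1  86.3] 0.12
0.07 [365. 248.] [359 246  13   4  28] [ 580.4 -111.6   29.3    7.4   89.3] 0.1199
cart [ 396.3 -227.8  113.3  465.2    9.2] 1.430349599712423
```

```bash
cat >> h.py <<'E'
def plane_hit(c,u,v,z):
    K,R,t=c["K"],c["R"],c["t"]; C=-R.T@t
    d=R.T@np.array([(u-K[0,2])/K[0,0],(v-K[1,2])/K[1,1],1]); return C+d*(z-C[2])/d[2]
E
python3 - <<'E'
from h import *
c=np.load("top0.npz"); X=cloud(c); px=c["pixels"].astype(int); ok=(c["range_z"]>.3)
v,u=np.mgrid[:480,:640]
m=ok&(u>242)&(u<418)&(v>160)&(v<278)&(X[...,2]>.09)&(X[...,2]<.175)
P=X[m]
for it in range(4):
  A=np.c_[P[:,:2],np.ones(len(P))]; s=np.linalg.lstsq(A,P[:,2],rcond=None)[0]; r=P[:,2]-A@s; P=P[abs(r)<.004]
print("plane",s,len(P),"slope",np.arctan(np.hypot(*s[:2])),"dir deg",np.degrees(np.arctan2(s[1],s[0])))
print("lid",rect(P)); 
M=ok&(abs(X[...,2]@np.eye(1) if 0 else X[...,2]-(X[...,0]*s[0]+X[...,1]*s[1]+s[2]))<.004)&m
k=cv2.morphologyEx(M.astype(np.uint8),cv2.MORPH_OPEN,np.ones((5,5)))>0
print(rect(X[k]),cv2.boxPoints(cv2.minAreaRect((X[k][:,:2]*1000).astype(np.float32))).round())
mat=ok&(u>125)&(u<205)&(v>275)&(v<355)&(px[...,0]-px[...,2]>50)&(abs(X[...,2])<.02)
print("mat",rect(X[mat]))
kk=ok&(u>430)&(u<530)&(v>280)&(v<350)&(X[...,2]>.04)&(X[...,2]<.2); print("cart",rect(X[kk]),X[kk][:,2].max())
for n,a,b,z in [("flask top",329,213,.1),("flask bot",329,241,.08),("mid",329,227,.08),("mug",368,231,.084),("lant",290,209,.09)]: print(n,plane_hit(c,a,b,z).round(4))
im=c["pixels"][180:262,255:405,::-1]; cv2.imwrite("pics/crop.png",cv2.convertScaleAbs(cv2.resize(im,None,fx=5,fy=5,interpolation=cv2.INTER_CUBIC),alpha=1.6))
E
```

```text
plane [ 0.19475636 -0.00968187  0.00734575] 13259 slope 0.1925802618209671 dir deg -2.8459860927379617
lid [651.  -25.5 391.  249.6  87. ]
[638.6 -26.  356.8 223.9  87.1] [[ 518. -198.]
 [ 741. -210.]
 [ 760.  146.]
 [ 536.  158.]]
mat [422.  398.7 159.4 163.8   4.7]
cart [ 419.3 -387.9  124.3  141.     6.4] 0.18186874836235206
flask top [ 0.6693 -0.025   0.1   ]
flask bot [ 0.6018 -0.0252  0.08  ]
mid [ 0.6373 -0.0254  0.08  ]
mug [ 0.6265 -0.1229  0.084 ]
lant [0.6814 0.0724 0.09  ]
```

View pics/crop.png

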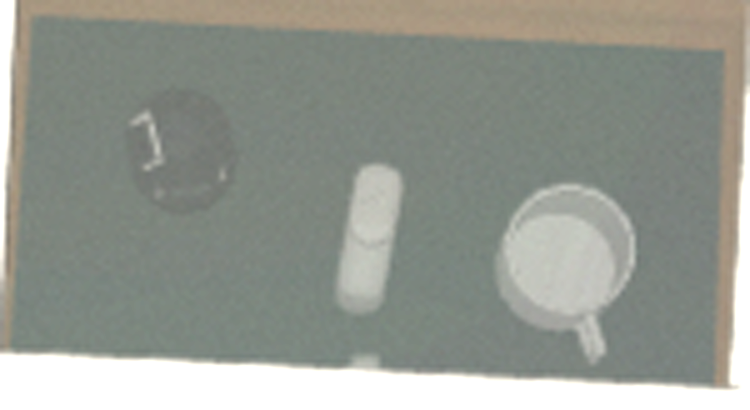

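The case is at about (0.654, -0.026) with yaw -2.9°. The press point is about (0.554, -0.021, 0.116). I'll go there with the fingers shut.

>>> jog_arm --pt "0 0 0 0 0 4.5 0" --pt "0 0 0 0 0 4.5 0" --pt "0 0 -1.6 2.6 3.1 0 0" --pt "0 0 -1.6 2.6 3.1 0 0" --pt "0 0 -1.6 2.6 3.1 0 0" --pt "0 0 -1.6 2.6 3.1 0 0" --pt "0 0 -1.6 2.6 3.1 0 0" --pt "0 0 -1.6 2.6 3.1 0 0" --pt "0 0 -1.6 2.6 3.1 0 0" --pt "0 0 -1.6 2.6 3.1 0 0"

```text
time_s: 1.1
eef_pos: [0.3324, -0.2864, 0.2953]
eef_rot: [[1.0, 0.002, -0.0], [0.002, -1.0, 0.0], [-0.0, -0.0, -1.0]]
ft_force: [-0.2, 0.2, -0.2]
gripper_width: 0.0174
gripper_force: 0.0
```

>>> jog_arm --pt "0 0 -0.4 2.77 3.32 -0.5 0" --pt "0 0 -0.4 2.77 3.32 -0.5 0" --pt "0 0 -0.4 2.77 3.32 -1.0 0" --pt "0 0 -0.4 2.77 3.32 -1.5 0" --pt "0 0 -0.4 2.77 3.32 -1.5 0" --pt "0 0 -0.4 2.77 3.32 -1.5 0" --pt "0 0 -0.4 2.77 3.32 -1.5 0" --pt "0 0 -0.2 2.77 3.32 -1.5 0" --pt "0 0 0 0 0 -3.0 0" --pt "0 0 0 0 0 -3.0 0"

```text
time_s: 2.1
eef_pos: [0.5535, -0.0212, 0.139]
eef_rot: [[0.999, -0.047, -0.0], [-0.047, -0.999, 0.0], [-0.0, -0.0, -1.0]]
ft_force: [0.0, -0.1, -0.3]
gripper_width: 0.0005
gripper_force: 0.0
```

>>> jog_arm --pt "0 0 0 0 0 -1.0 0" --pt "0 0 0 0 0 -0.5 0" --pt "0 0 0 0 0 -0.15 0" --pt "0 0 0 0 0 -0.1 0" --pt "0 0 0 0 0 -0.1 0" --pt "0 0 0 0 0 0 0"

```text
time_s: 2.7
eef_pos: [0.5535, -0.0224, 0.1226]
eef_rot: [[0.999, -0.049, 0.001], [-0.049, -0.999, -0.0], [0.001, 0.0, -1.0]]
ft_force: [-0.3, -0.2, 0.2]
gripper_width: 0.0003
gripper_force: 0.0
```

>>> jog_arm --pt "0 0 0 0 0 -0.2 0" --pt "0 0 0 0 0 -0.1 0" --pt "0 0 0 0 0 -0.1 0" --pt "0 0 0 0 0 -0.1 0" --pt "0 0 0 0 0 -0.1 0" --pt "0 0 0 0 0 0 0"

```text
time_s: 3.3
eef_pos: [0.5537, -0.0223, 0.1166]
eef_rot: [[0.999, -0.049, 0.001], [-0.049, -0.999, -0.0], [0.001, 0.0, -1.0]]
ft_force: [-1.1, -0.3, 7.6]
gripper_width: 0.0006
gripper_force: 3.8
```

>>> jog_arm --pt "0 0 0 0 0 -0.1 0" --pt "0 0 0 0 0 0 0"

```text
time_s: 3.5
eef_pos: [0.5538, -0.0224, 0.1161]
eef_rot: [[0.999, -0.049, 0.002], [-0.049, -0.999, -0.0], [0.002, 0.0, -1.0]]
ft_force: [-4.2, 1.0, 13.0]
gripper_width: 0.0004
gripper_force: 6.5
```

The force jumped to 13 N, so the lid is on its hard stop and the latch must have let go. Next I work out the easing arc.

Run:
```python
import numpy as np
def tcp(th,r=.222):
    a=th-.199; off=np.clip(-a/.08,-1,1)*.008
    return np.array([.120-r*np.cos(a)+.01*np.sin(a)-off,.150+r*np.sin(a)+.01*np.cos(a)])
th=np.linspace(-.024,1.16,31)
p=np.array([tcp(t) for t in th]); d=np.diff(p,axis=0)*100
c,s=np.cos(np.radians(-2.9)),np.sin(np.radians(-2.9))
for t,(x,z) in zip(th[1:],d): print(round(t,2),f"{c*x:.2f} {s*x:.2f} {z:.2f}")
print(p[0],p[-1])
```

```text
0.02 -0.14 0.01 0.87
0.05 -0.10 0.01 0.87
0.09 -0.07 0.00 0.87
0.13 0.11 -0.01 0.88
0.17 0.39 -0.02 0.88
0.21 0.43 -0.02 0.88
0.25 0.46 -0.02 0.87
0.29 0.37 -0.02 0.87
0.33 0.14 -0.01 0.87
0.37 0.17 -0.01 0.86
0.41 0.21 -0.01 0.85
0.45 0.24 -0.01 0.84
0.49 0.27 -0.01 0.83
0.53 0.30 -0.02 0.82
0.57 0.34 -0.02 0.81
0.61 0.37 -0.02 0.80
0.65 0.40 -0.02 0.78
0.69 0.43 -0.02 0.76
0.73 0.46 -0.02 0.75
0.77 0.49 -0.02 0.73
0.8 0.52 -0.03 0.71
0.84 0.54 -0.03 0.69
0.88 0.57 -0.03 0.67
0.92 0.60 -0.03 0.64
0.96 0.62 -0.03 0.62
1.0 0.65 -0.03 0.59
1.04 0.67 -0.03 0.57
1.08 0.69 -0.03 0.54
1.12 0.71 -0.04 0.51
1.16 0.73 -0.04 0.48
[-0.10671448  0.11065568] [0.00905813 0.33771476]
```

>>> jog_arm --pt "0 0 0 -0.05 0 0.4 0" --pt "0 0 0 -0.07 0 0.7 0" --pt "0 0 0 -0.07 0 0.8 0" --pt "0 0 0 0 0 0.8 0"

```text
time_s: 3.9
eef_pos: [0.5513, -0.0223, 0.1426]
eef_rot: [[0.999, -0.049, -0.0], [-0.049, -0.999, 0.0], [-0.0, -0.0, -1.0]]
ft_force: [0.1, 0.6, -0.3]
gripper_width: 0.0004
gripper_force: 0.0
```

```bash
cat >> h.py <<'E'
def lidplane(c,lo,hi,box):
    X=cloud(c); v,u=np.mgrid[:480,:640]; a,b,e,f=box
    P=X[(c["range_z"]>.3)&(u>a)&(u<b)&(v>e)&(v<f)&(X[...,2]>lo)&(X[...,2]<hi)]
    for i in range(6):
        A=np.c_[P[:,:2],np.ones(len(P))]; s=np.linalg.lstsq(A,P[:,2],rcond=None)[0]; P=P[abs(P[:,2]-A@s)<.006]
    return s,np.arctan(s[0]),len(P)
E
python3 - <<'E'
from rig import manip,eyes
from h import *
c=eyes.camera("top"); s=eyes.camera("side")
print(lidplane(c,.1,.2,(262,300,175,255)))
cv2.imwrite("pics/s1.png",np.vstack([c["pixels"][150:290,220:440,::-1],s["pixels"][150:350,200:420,::-1]]).repeat(2,0).repeat(2,1)[:600])
print(manip.read_state()["ft_force"])
E
```

```text
(array([ 0.1994228 , -0.00735405,  0.0033029 ]), np.float64(0.19684049643182788), 2618)
[ 0.69960432 -0.67817752 -0.46958374]
```

View pics/s1.png

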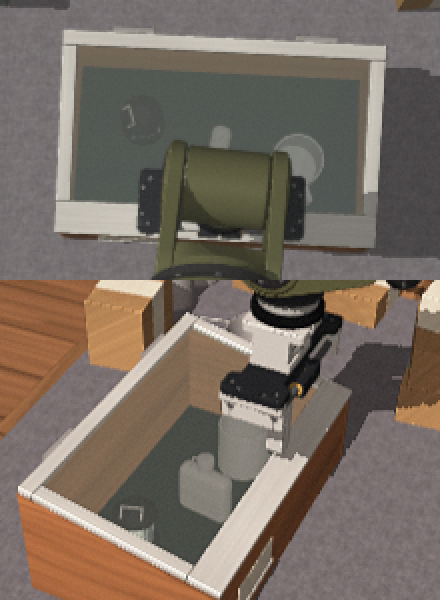

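The picture shows the lid still shut, with the gripper above the front bar, so the latch hasn't let go. I'll press again, deeper and slower, holding at the bottom.

>>> jog_arm --pt "0 0 0 0.19 0 -1.2 0" --pt "0 0 0 0 0 -0.8 0" --pt "0 0 0 0 0 -0.2 0" --pt "0 0 0 0 0 -0.1 0" --pt "0 0 0 0 0 0 0"

```text
time_s: 4.5
eef_pos: [0.5531, -0.0223, 0.1187]
eef_rot: [[0.999, -0.049, -0.001], [-0.049, -0.999, 0.0], [-0.001, -0.0, -1.0]]
ft_force: [-1.0, 0.0, -0.1]
gripper_width: 0.0005
gripper_force: 0.1
```

>>> jog_arm --pt "0 0 0 0 0 -0.1 0" --pt "0 0 0 0 0 -0.1 0" --pt "0 0 0 0 0 0 0"

```text
time_s: 4.8
eef_pos: [0.5535, -0.0223, 0.1172]
eef_rot: [[0.999, -0.049, 0.001], [-0.049, -0.999, -0.0], [0.001, 0.0, -1.0]]
ft_force: [-0.2, 0.6, 4.3]
gripper_width: 0.0004
gripper_force: 1.8
```

>>> jog_arm --pt "0 0 0 0 0 -0.1 0" --pt "0 0 0 0 0 -0.1 0" --pt "0 0 0 0 0 0 0"

```text
time_s: 5.1
eef_pos: [0.5537, -0.0223, 0.1161]
eef_rot: [[0.999, -0.049, 0.002], [-0.049, -0.999, -0.0], [0.002, 0.0, -1.0]]
ft_force: [-4.1, 0.1, 12.6]
gripper_width: 0.0005
gripper_force: 6.8
```

>>> jog_arm --pt "0 0 0 0 0 -0.1 0" --pt "0 0 0 0 0 0 0" --pt "0 0 0 0 0 0 0"

```text
time_s: 5.4
eef_pos: [0.5538, -0.0224, 0.1146]
eef_rot: [[0.999, -0.049, 0.002], [-0.049, -0.999, -0.0], [0.002, 0.0, -1.0]]
ft_force: [-0.8, -0.3, 6.4]
gripper_width: 0.0006
gripper_force: 3.3
```

>>> jog_arm --pt "0 0 0 0 0 -0.1 0" --pt "0 0 0 0 0 0 0" --pt "0 0 0 0 0 0 0"

```text
time_s: 5.7
eef_pos: [0.5539, -0.0224, 0.1142]
eef_rot: [[0.999, -0.049, 0.002], [-0.049, -0.999, -0.0], [0.002, 0.0, -1.0]]
ft_force: [-3.1, 0.6, 11.5]
gripper_width: 0.0007
gripper_force: 6.0
```

>>> jog_arm --pt "0 0 0 0 0 -0.1 0" --pt "0 0 0 0 0 0 0" --pt "0 0 0 0 0 0 0"

```text
time_s: 6.0
eef_pos: [0.554, -0.0224, 0.1129]
eef_rot: [[0.999, -0.049, 0.003], [-0.049, -0.999, -0.0], [0.003, 0.0, -1.0]]
ft_force: [-0.6, 0.7, 8.8]
gripper_width: 0.0003
gripper_force: 4.2
```

>>> jog_arm --pt "0 0 0 -0.03 0 0.3 0" --pt "0 0 0 -0.04 0 0.4 0" --pt "0 0 0 -0.04 0 0.4 0"

```text
time_s: 6.3
eef_pos: [0.5523, -0.0223, 0.1234]
eef_rot: [[0.999, -0.049, 0.0], [-0.049, -0.999, 0.0], [0.0, -0.0, -1.0]]
ft_force: [2.1, 0.8, 3.1]
gripper_width: 0.0005
gripper_force: 1.4
```

The latch has let go: at 5 mm above the shut height there is still 3 N pushing up. Now I follow the arc.

>>> jog_arm --pt "0 0 0 -0.1 0 0.8 0" --pt "0 0 0 -0.07 0 0.87 0" --pt "0 0 0 0.11 -0.01 0.88 0" --pt "0 0 0 0.39 -0.02 0.88 0" --pt "0 0 0 0.43 -0.02 0.88 0" --pt "0 0 0 0.46 -0.02 0.87 0" --pt "0 0 0 0.37 -0.02 0.87 0" --pt "0 0 0 0.14 -0.01 0.87 0" --pt "0 0 0 0.17 -0.01 0.86 0" --pt "0 0 0 0.21 -0.01 0.85 0"

```text
time_s: 7.3
eef_pos: [0.5736, -0.0235, 0.21]
eef_rot: [[0.999, -0.049, 0.001], [-0.049, -0.999, -0.0], [0.001, 0.0, -1.0]]
ft_force: [1.4, -0.1, 1.3]
gripper_width: 0.0003
gripper_force: 0.9
```

>>> jog_arm --pt "0 0 0 0.24 -0.01 0.84 0" --pt "0 0 0 0.27 -0.01 0.83 0" --pt "0 0 0 0.3 -0.02 0.82 0" --pt "0 0 0 0.34 -0.02 0.81 0" --pt "0 0 0 0.37 -0.02 0.8 0" --pt "0 0 0 0.4 -0.02 0.78 0" --pt "0 0 0 0.43 -0.02 0.76 0" --pt "0 0 0 0.46 -0.02 0.75 0" --pt "0 0 0 0.49 -0.02 0.73 0" --pt "0 0 0 0.52 -0.03 0.71 0"

```text
time_s: 8.3
eef_pos: [0.6119, -0.0254, 0.2881]
eef_rot: [[0.999, -0.049, -0.0], [-0.049, -0.999, 0.0], [-0.0, -0.0, -1.0]]
ft_force: [1.7, -0.9, 0.9]
gripper_width: 0.0008
gripper_force: 0.6
```

>>> jog_arm --pt "0 0 0 0.54 -0.03 0.69 0" --pt "0 0 0 0.57 -0.03 0.67 0" --pt "0 0 0 0.6 -0.03 0.64 0" --pt "0 0 0 0.62 -0.03 0.62 0" --pt "0 0 0 0.65 -0.03 0.59 0" --pt "0 0 0 0.67 -0.03 0.57 0" --pt "0 0 0 0.69 -0.03 0.54 0" --pt "0 0 0 0.71 -0.04 0.51 0" --pt "0 0 0 0.73 -0.04 0.48 0" --pt "0 0 0 0 0 0 0"

```text
time_s: 9.3
eef_pos: [0.6698, -0.0283, 0.3407]
eef_rot: [[0.999, -0.049, -0.0], [-0.049, -0.999, 0.0], [-0.0, -0.0, -1.0]]
ft_force: [0.2, 0.5, -0.1]
gripper_width: 0.0002
gripper_force: 0.0
```

>>> jog_arm --pt "0 0 0 0.7 0 1.0 0" --pt "0 0 0 0 0 4.0 0" --pt "0 0 0 0 0 4.0 0" --pt "0 0 0 0 0 3.0 0" --pt "0 0 0 -4.0 0 0 0" --pt "0 0 0 -4.0 0 0 0" --pt "0 0 0 -4.5 0 0 0" --pt "0 0 0 -4.5 0 0 0" --pt "0 0 0 -4.5 0 0 0" --pt "0 0 0 -4.5 0 0 3"

```text
time_s: 10.3
eef_pos: [0.4266, -0.0283, 0.4613]
eef_rot: [[0.999, -0.049, -0.0], [-0.049, -0.999, 0.0], [-0.0, -0.0, -1.0]]
ft_force: [-0.7, -0.2, 1.1]
gripper_width: 0.0053
gripper_force: 0.0
```

Run:
```python
from rig import manip,eyes
from h import *
for n in("top","side"):
    c=eyes.camera(n); np.savez(f"{n}1.npz",**c)
    if n=="top": a=c["pixels"][140:290,220:440,::-1]
    else: b=c["pixels"][100:350,180:420,::-1]
print(manip.read_state()["eef_pos"])
cv2.imwrite("pics/s2.png",np.hstack([cv2.resize(a,(440,300)),np.zeros((300,0,3),np.uint8),cv2.resize(b,(288,300))]).astype(np.uint8))
c=np.load("top1.npz");X=cloud(c);v,u=np.mgrid[:480,:640]
g=(c["range_z"]>.3)&(u>250)&(u<410)&(v>150)&(v<290)&(X[...,0]>.56)&(X[...,0]<.7)&(X[...,2]>.03)&(X[...,2]<.11)&(abs(X[...,1]+.025)<.17)
n,l,st,ce=cv2.connectedComponentsWithStats(g.astype(np.uint8))
for i in range(1,n):
    if st[i,4]>15: print(st[i],rect(X[l==i]),X[l==i].min(0).round(3),X[l==i].max(0).round(3))
```

```text
[ 0.42480746 -0.02813221  0.46350888]
[281 211  21  11 162] [671.   69.7  20.9  50.2   8.2] [0.661 0.046 0.03 ] [0.685 0.096 0.095]
[322 214  14  28 260] [638.4 -24.3  24.8  64.9  79.2] [ 0.606 -0.041  0.032] [ 0.672 -0.008  0.107]
[354 217  28  36 308] [ 624.9 -122.9   65.6   78.3   71.6] [ 0.578 -0.156  0.03 ] [ 0.663 -0.091  0.091]
[317 256  16   2  22] [561.6 -13.7  37.2   3.1  87.8] [ 0.56  -0.032  0.084] [0.563 0.005 0.095]
```

View pics/s2.png

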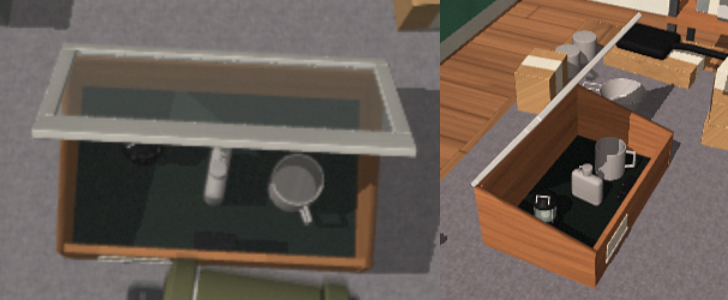

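The lid stands fully open, and the side camera now sees the flask directly, at about (587,185) in the composite. Next I fit the flask from both clouds.

Run:
```python
from h import *
for n in("top","side"):
    c=np.load(n+"1.npz");X=cloud(c)
    P=X[(c["range_z"]>.3)&(abs(X[...,0]-.637)<.06)&(abs(X[...,1]+.025)<.045)&(X[...,2]>.025)&(X[...,2]<.115)]
    for lo,hi in((.03,.072),(.07,.082),(.088,.11)):
        Q=P[(P[:,2]>lo)&(P[:,2]<hi)]
        if len(Q)>4: print(n,lo,len(Q),rect(Q),np.median(Q,0).round(4),Q.min(0).round(3),Q.max(0).round(3))
    if n=="side":
        Q=P[(P[:,2]>.03)&(P[:,2]<.07)&(P[:,0]<.66)]; vx,vy,x0,y0=cv2.fitLine(Q[:,:2].astype(np.float32),cv2.DIST_HUBER,0,.001,.001).ravel(); print("side line",np.degrees(np.arctan2(vy,vx)),x0,y0)
    # cap centre
    S=P[(P[:,2]>.06)&(P[:,2]<.085)]; vx,vy,x0,y0=cv2.fitLine(S[:,:2].astype(np.float32),cv2.DIST_HUBER,0,.001,.001).ravel(); print("top line",np.degrees(np.arctan2(vy,vx)),x0,y0)
```

```text
top 0.03 37 [635.4 -23.9  24.8  58.9  78.6] [ 0.6107 -0.0184  0.0659] [ 0.606 -0.041  0.032] [ 0.662 -0.008  0.072]
top 0.07 146 [638.8 -24.2  24.4  64.2  79.5] [ 0.6299 -0.0228  0.0774] [ 0.607 -0.041  0.07 ] [ 0.672 -0.01   0.082]
top 0.088 65 [643.1 -27.1  19.2  27.4  47.5] [ 0.6405 -0.0249  0.0997] [ 0.63  -0.035  0.088] [ 0.659 -0.015  0.107]
top line -9.598781 0.6365799 -0.023626328
side 0.03 332 [640.4 -15.7  70.1  21.8   3.6] [ 0.6338 -0.014   0.0509] [ 0.606 -0.029  0.03 ] [ 0.676 -0.006  0.072]
side 0.07 175 [640.1 -23.1  24.8  68.7  81.8] [ 0.6344 -0.0178  0.0782] [ 0.606 -0.038  0.07 ] [ 0.675 -0.008  0.082]
side 0.088 79 [643.6 -23.6  24.1  25.8  23.8] [ 0.6405 -0.0214  0.1   ] [ 0.63  -0.036  0.088] [ 0.66  -0.013  0.106]
side line -7.655438 0.6389993 -0.0131615605
top line -7.4409347 0.6380941 -0.016333055
```

>>> jog_arm --pt "0 0 -6.2 0 0 -3.0 5.5" --pt "-1.17 -7.41 0 1.5 0.2 -3.1 5.5" --pt "-1.17 -7.41 0 1.5 0.2 -3.1 5.5" --pt "-1.17 -7.41 0 1.5 0.3 -3.1 5.5" --pt "-1.17 -7.41 0 1.5 0.3 -3.1 5.5" --pt "0 0 0 2 0.3 -3.1 5.5" --pt "0 0 0 2.2 0.3 -3.1 5.5" --pt "0 0 0 2.1 0.3 -3.1 5.5" --pt "0 0 0 0 0 0 5.5" --pt "0 0 0 0 0 0 5.5"

```text
time_s: 11.4
eef_pos: [0.5512, -0.0096, 0.2157]
eef_rot: [[0.859, -0.156, 0.487], [-0.136, -0.988, -0.077], [0.493, -0.0, -0.87]]
ft_force: [0.6, 0.0, -0.2]
gripper_width: 0.055
gripper_force: 0.0
```

>>> jog_arm --pt "0 0 0 1.3 -0.21 -2.35 5.5" --pt "0 0 0 1.3 -0.21 -2.35 5.5" --pt "0 0 0 1.3 -0.21 -2.35 5.5" --pt "0 0 0 1.3 -0.21 -2.35 5.5" --pt "0 0 0 1.3 -0.21 -2.35 5.5" --pt "0 0 0 1.3 -0.21 -2.35 5.5" --pt "0 0 0 0.57 -0.09 -1.04 5.5" --pt "0 0 0 0.57 -0.09 -1.04 5.5" --pt "0 0 0 0.57 -0.09 -1.04 5.5" --pt "0 0 0 0 0 0 5.5"

```text
time_s: 12.4
eef_pos: [0.6466, -0.025, 0.0435]
eef_rot: [[0.859, -0.157, 0.488], [-0.136, -0.988, -0.077], [0.494, -0.0, -0.869]]
ft_force: [-0.0, 0.1, 0.1]
gripper_width: 0.0553
gripper_force: 0.0
```

Run:
```python
from rig import manip,eyes
from h import *
c=eyes.camera("side"); cv2.imwrite("pics/s3.png",cv2.resize(c["pixels"][150:330,200:420,::-1],(660,540)))
s=manip.read_state(); print(s["eef_pos"],s["ft_force"])
```

```text
[ 0.64648607 -0.02498641  0.04405631] [-0.35747999  1.02894247  0.41095727]
```

View pics/s3.png

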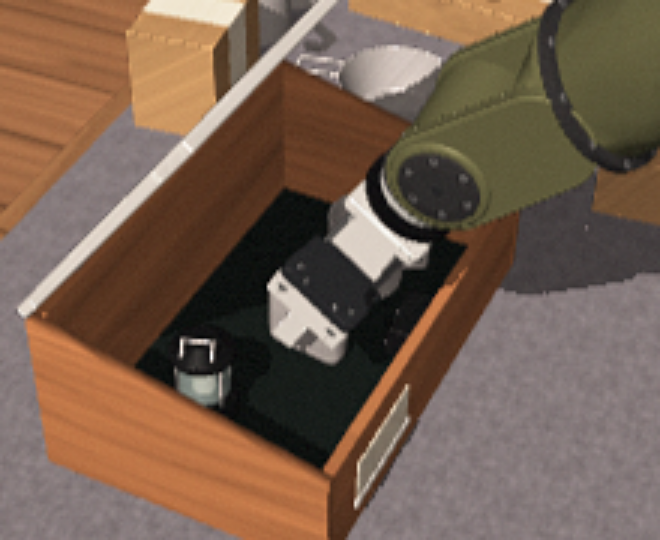

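The gripper straddles the flask under the lid at about (305,320) and touches nothing. I'll close it, then lift gently.

>>> jog_arm --pt "0 0 0 0 0 0 3.5" --pt "0 0 0 0 0 0 2.0" --pt "0 0 0 0 0 0 1.0" --pt "0 0 0 0 0 0 1.0" --pt "0 0 0 0 0 0 1.0" --pt "0 0 0 0 0 0 1.0"

```text
time_s: 13.05
eef_pos: [0.6465, -0.0249, 0.0442]
eef_rot: [[0.858, -0.157, 0.489], [-0.136, -0.988, -0.077], [0.495, -0.0, -0.869]]
ft_force: [-2.7, 0.9, 4.4]
gripper_width: 0.0248
gripper_force: 29.9
```

>>> jog_arm --pt "0 0 0 0 0 0.4 1.0" --pt "0 0 0 0 0 0.8 1.0" --pt "0 0 0 0 0 1.0 1.0" --pt "0 0 0 -0.3 0 1.2 1.0" --pt "0 0 0 -0.4 0 1.5 1.0" --pt "0 0 0 -0.5 0 1.5 1.0" --pt "0 0 0 -0.5 0 1.5 1.0" --pt "0 0 0 -0.6 0 1.5 1.0" --pt "0 0 0 -0.7 0 1.5 1.0" --pt "0 0 0 0 0 1.0 1.0"

```text
time_s: 14.05
eef_pos: [0.6161, -0.0249, 0.165]
eef_rot: [[0.858, -0.157, 0.49], [-0.136, -0.988, -0.077], [0.496, -0.0, -0.868]]
ft_force: [0.6, -0.4, -0.7]
gripper_width: 0.025
gripper_force: 29.9
```

>>> jog_arm --pt "0 0 0 -1.5 0 0.2 1" --pt "0 0 0 -2.5 0 0 1" --pt "0 0 0 -3.2 0 0 1" --pt "0 0 0 -3.2 0.5 0 1" --pt "0 0 2 -2.6 1.5 0 1" --pt "0 0 3 -1.5 2.5 0 1" --pt "0 0 4 -0.7 3.2 0 1" --pt "0 0 4 0 3.6 0 1" --pt "0 0 4 0 3.8 0 1" --pt "0 0 4 0 3.8 0 1"

```text
time_s: 15.05
eef_pos: [0.4644, 0.1656, 0.1657]
eef_rot: [[0.849, 0.21, 0.484], [0.183, -0.978, 0.104], [0.495, -0.0, -0.869]]
ft_force: [-0.1, -0.3, -2.8]
gripper_width: 0.0248
gripper_force: 29.9
```

>>> jog_arm --pt "0 0 4 0 3.8 0 1" --pt "0 0 4 -0.3 3.8 0 1" --pt "0 0 4 -0.4 3.8 -0.5 1" --pt "0 0 3 -0.4 3.6 -1.0 1" --pt "0 0 2 -0.4 3.2 -1.2 1" --pt "0 0 2 -0.4 2.4 -1.5 1" --pt "0 0 0 0 1.5 -1.5 1" --pt "0 0 0 0 0.7 -1.5 1" --pt "0 0 0 0 0 -1.0 1" --pt "0 0 0 0 0 0 1"

```text
time_s: 16.05
eef_pos: [0.445, 0.3915, 0.0817]
eef_rot: [[0.746, 0.515, 0.422], [0.448, -0.857, 0.253], [0.493, 0.0, -0.87]]
ft_force: [0.2, -0.6, -1.9]
gripper_width: 0.0251
gripper_force: 29.9
```

>>> jog_arm --pt "0 0 0 -0.6 0.4 -0.8 1" --pt "0 0 0 -0.6 0.4 -1.0 1" --pt "0 0 0 -0.5 0.3 -1.0 1" --pt "0 0 0 0 0 -0.6 1" --pt "0 0 0 0 0 -0.3 1" --pt "0 0 0 0 0 -0.2 1" --pt "0 0 0 0 0 0 1" --pt "0 0 0 0 0 0 1"

```text
time_s: 16.85
eef_pos: [0.4288, 0.403, 0.0443]
eef_rot: [[0.745, 0.515, 0.424], [0.447, -0.857, 0.255], [0.495, -0.0, -0.869]]
ft_force: [-0.7, -0.4, -2.0]
gripper_width: 0.0249
gripper_force: 29.9
```

Run:
```python
from rig import manip,eyes
from h import *
c=eyes.camera("side"); cv2.imwrite("pics/s4.png",cv2.resize(c["pixels"][300:480,200:440,::-1],(720,540)))
s=manip.read_state(); print(s["eef_pos"],s["ft_force"])
```

```text
[0.42870099 0.40305743 0.04429392] [ 0.42441267 -0.61298738 -1.72669222]
```

View pics/s4.png

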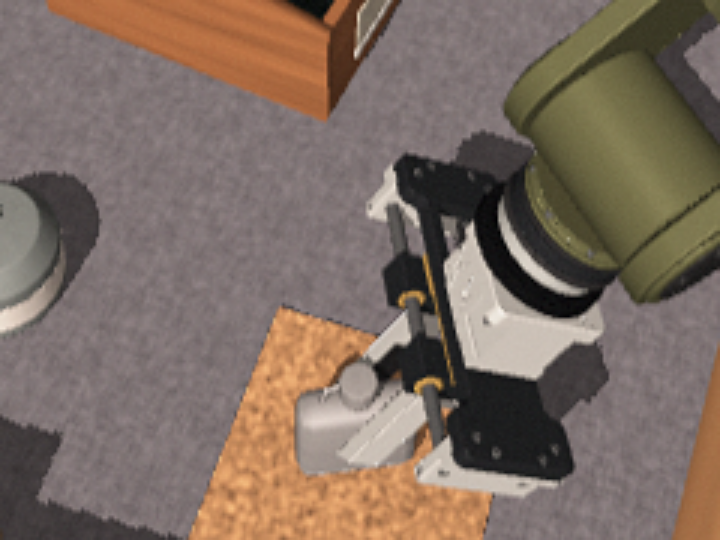

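The flask hangs upright at about (355,430), over the mat. Expected contact is about 8 mm further down, so I'll lower it slowly.

>>> jog_arm --pt "0 0 0 0 0 -0.2 1" --pt "0 0 0 0 0 -0.2 1" --pt "0 0 0 0 0 -0.1 1" --pt "0 0 0 0 0 -0.1 1" --pt "0 0 0 0 0 0 1" --pt "0 0 0 0 0 0 1"

```text
time_s: 17.5
eef_pos: [0.4284, 0.403, 0.0379]
eef_rot: [[0.745, 0.515, 0.424], [0.448, -0.857, 0.255], [0.494, -0.0, -0.869]]
ft_force: [0.3, -0.6, -1.8]
gripper_width: 0.0249
gripper_force: 29.9
```

>>> jog_arm --pt "0 0 0 0 0 -0.1 1" --pt "0 0 0 0 0 0 1" --pt "0 0 0 0 0 0 1"

```text
time_s: 17.8
eef_pos: [0.4284, 0.403, 0.0369]
eef_rot: [[0.745, 0.515, 0.424], [0.447, -0.857, 0.255], [0.494, -0.0, -0.869]]
ft_force: [-0.3, 0.2, -1.9]
gripper_width: 0.0252
gripper_force: 29.9
```

>>> jog_arm --pt "0 0 0 0 0 -0.1 1" --pt "0 0 0 0 0 0 1" --pt "0 0 0 0 0 0 1"

```text
time_s: 18.1
eef_pos: [0.4286, 0.4032, 0.0362]
eef_rot: [[0.745, 0.515, 0.424], [0.447, -0.857, 0.255], [0.495, -0.0, -0.869]]
ft_force: [-1.0, -0.1, 2.6]
gripper_width: 0.025
gripper_force: 29.9
```

>>> jog_arm --pt "0 0 0 0 0 -0.05 1" --pt "0 0 0 0 0 0 1" --pt "0 0 0 0 0 0 1"

```text
time_s: 18.4
eef_pos: [0.4286, 0.4032, 0.0362]
eef_rot: [[0.745, 0.515, 0.425], [0.447, -0.857, 0.255], [0.495, -0.0, -0.869]]
ft_force: [-6.8, -3.9, 12.1]
gripper_width: 0.0248
gripper_force: 29.9
```

It's in contact. I'll ease off, open, and back out along the tool axis.

>>> jog_arm --pt "0 0 0 0 0 0.08 1" --pt "0 0 0 0 0 0 1" --pt "0 0 0 0 0 0 2.8" --pt "0 0 0 0 0 0 3.5" --pt "0 0 0 0 0 0 5" --pt "0 0 0 0 0 0 6" --pt "0 0 0 0 0 0 6" --pt "0 0 0 0 0 0 6"

```text
time_s: 19.2
eef_pos: [0.4285, 0.403, 0.0362]
eef_rot: [[0.745, 0.515, 0.424], [0.447, -0.857, 0.255], [0.494, -0.0, -0.869]]
ft_force: [-0.0, 0.6, -0.3]
gripper_width: 0.0594
gripper_force: 0.0
```

>>> jog_arm --pt "0 0 0 -0.42 -0.25 0.87 6" --pt "0 0 0 -0.85 -0.5 1.74 6" --pt "0 0 0 -1.27 -0.76 2.6 6" --pt "0 0 0 -1.27 -0.76 2.6 6" --pt "0 0 0 -1.27 -0.76 2.6 6" --pt "0 0 0 -1.27 -0.76 2.6 6" --pt "0 0 0 -1.27 -0.76 2.6 6" --pt "0 0 0 -1.0 -2.5 1 6" --pt "0 0 0 0 -3.5 0 6" --pt "0 0 0 0 0 0 6"

```text
time_s: 20.2
eef_pos: [0.3416, 0.2954, 0.2032]
eef_rot: [[0.745, 0.514, 0.425], [0.446, -0.858, 0.255], [0.496, -0.0, -0.868]]
ft_force: [-0.4, 0.6, -0.6]
gripper_width: 0.0598
gripper_force: 0.0
```

Run:
```python
from rig import manip,eyes
from h import *
c=eyes.camera("side"); cv2.imwrite("pics/s5.png",c["pixels"][:,:,::-1])
X=cloud(c); ok=c["range_z"]>.3
for n,x,y in(("flask",.422,.40),("mug",.625,-.123),("lantern",.68,.07)):
    P=X[ok&(abs(X[...,0]-x)<.06)&(abs(X[...,1]-y)<.06)&(X[...,2]>.06)&(X[...,2]<.13)]; print(n,len(P),rect(P),P[:,2].max())
Y=cloud(eyes.camera("top"))
P=X[ok&(abs(X[...,0]-.70)<.12)&(abs(X[...,1]+.02)<.2)&(X[...,2]>.2)]; print("lid top",P[:,2].max(),P[P[:,2].argmax()])
s=manip.read_state(); print(s["eef_pos"],s["ft_force"],s["time_s"])
```

```text
flask 680 [423.  400.6  69.6  24.9  30.4] 0.095791813168074
mug 453 [ 625.3 -122.8   68.5   76.8   69.8] 0.0893843188267505
lantern 367 [686.1  73.5  51.   48.7  29.3] 0.10041726987292793
lid top 0.35483571812926024 [0.62935563 0.02606717 0.35483572]
[0.34233901 0.29731682 0.20309936] [ 0.25230697  0.76462186 -0.21498481] 20.3
```

View pics/s5.png

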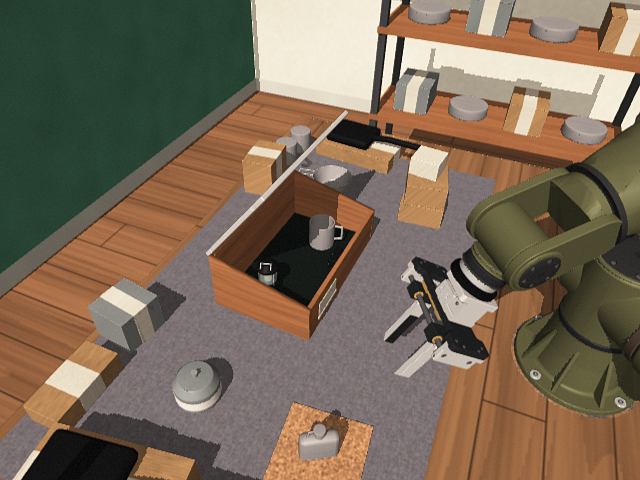

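The flask stands upright on the mat at (318,442). The lid is fully open, the mug (322,232) and lantern (267,273) haven't moved, and the arm is clear of everything.

```bash
python3 -c "
from rig import hand_in
print(hand_in())"
```

```text
the job is handed in; nothing more can be done
None
```

I've handed the job in: the lid was eased up to fully open (the latch needed a second, deeper press), and the flask stands upright on the cork mat with the mug and lantern unmoved, about 20 s in all.

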